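# Gauge the groove of a salvaged heat sink and pass or scrap it

### The job

Take the depth gauge out of its wooden stand and press it, probe first, into the wide middle groove of the heat sink, gently but until its steel foot sits flat and firm on both lands, and hold it there a moment so that the pointer takes the true depth. Stand the gauge back in its stand, let go, and then press the green button if the groove is at least 13 mm deep, otherwise the red one. Do not force the gauge, and leave the phone, the platter and the pump where they lie.

Things in the scene. Friction and masses are not known exactly. Their poses are not given: they have to be found in the camera images.
- gauge: depth gauge, about 0.25 kg, loose, upright in the stand. Origin: centre of its foot's underside, z up along the probe. Above the foot (10 mm high) the blue grip, 22 (x) x 26 (y) mm, from 10 to 60 mm above the origin: grip it across x. A brass probe 5 mm thick, round-ended, hangs 22 mm below the foot; it is sprung, starts to slide up into the foot at 3 N and needs 0.08 N more for each mm
- probe_tip (a point): lowest point of the brass probe, on the gauge's own axis, 22 mm below the foot's underside when the spring is relaxed
- pointer (a joint): how far the pointer rod has been raised out of the top of the grip, in m, 0 at the start, at most 0.020. The probe pushes it up mm for mm from inside; it stays up by friction (0.4 N) when the probe springs back, so it keeps the largest value. Groove depth = 22 mm - this value: 0.009 means 13 mm. A probe pressed on anything higher than the groove's floor spoils the reading
- pointer_top (a point): top of the pointer's yellow cap (14 mm disc on a 6 mm rod on the gauge's axis): 65 mm above the gauge's origin at pointer 0, higher by the pointer value. The first 9 mm of rod to come out of the grip are green, what follows is red: red showing means shallower than 13 mm
- foot: the gauge's steel foot, rigid with the gauge, same origin and axes: 26 (x) x 50 (y) x 10 mm, underside at z = 0. It is to sit across the groove, 50 mm side along the heat sink's y, probe within 40 mm of the heat sink's origin along x. Let it meet the lands slowly (10 mm/s or less) and stop when the push rises a few newtons above the spring's
- heatsink: fixed aluminium heat sink, 110 (x) x 84 (y) mm. Origin: centre of its underside, on the table. Its tops are level, 26 to 38 mm above the origin (differs each time, no reading tells). In its middle (y = 0), along x, runs a groove 9 mm wide, 6.5 to 19 mm deep from the tops (differs too); beside it on each side a flat land 16.5 mm wide, then three thin fins. Over 40 N from the gauge dents it
- stand: fixed dark wooden block 70 x 70 x 34 mm, origin centre of its underside. In the middle of its top a round hole 17 mm wide, 30 mm deep takes the probe; the gauge's foot rests on the top face, gauge origin above the stand's origin, within 0.2 rad of the stand's yaw at the start
- green (a joint): green push button, travel in m, 0 up, 0.006 fully down (needs 5 N); springs back
- green_top (a point): centre of the top of the green button, 32 mm across, 22 mm above the table when up, in a low black round housing
- red (a joint): red push button, same as the green
- red_top (a point): centre of the top of the red button, 32 mm across, 22 mm above the table when up
- phone: dismantled black phone lying loose, 70 x 145 x 9 mm, origin under its centre; bystander
- platter: loose hard drive platter, ring 95 mm across, 4 mm thick, origin under its centre; bystander
- pump: loose desoldering pump lying along its y, about 220 mm long, 21 mm thick, brass tip to +y, origin under its middle; bystander
There are look-alikes about, which are no part of the job. There is more than one size of the gauge; the one meant has the size given above. What is shaped like the part that bears red but orange is not meant.

How it is judged:
By the outcome, as a careful person would: the job done as asked, in the order asked, and still so for the second after the job is handed in, with the robot touching nothing.
It also fails if it takes over 61 s, if anything falls off the work surface, if the arm or the gripper's body presses on something with over 40 N, if the wrist force passes 120 N, or if a joint passes its speed limit or range.

### The arm

A 6-joint arm with a two-finger parallel gripper is mounted at the origin on the work surface. World frame = base frame: x ahead of the robot, y to its left, z up, the work surface at z = 0. Lengths are in m, angles in rad, forces in N, time in s.
With the tool pointing down it reaches from about 0.25 to 0.725 m from the base axis. Payload 4 kg.
Tool frame: the origin (TCP) lies at the very end of the fingers, on their centre line; the grasp point (between the pads) lies 19 mm behind it; z points along the fingers, y is the line along which they close (so a half turn about z gives the same grasp; the last joint's range is limited). The gripper opens to 85 mm and grips with 20 to 120 N. Pads are 22 mm wide; open, the fingers measure 114 mm over their backs; the gripper's body (76 mm by 85 mm) begins 54 mm behind the grasp point. The pads swing forward as they close: fully open they stand 13 mm farther back than shut.
Start: joints at [-1.264, 0.241, 0.005, 1.335, 0, 1.571], TCP at [0.151, -0.477, 0.231] pointing down, gripper open.
Joint ranges: [-2.72, 2.72], [-1.05, 1.87], [-1.09, 1.28], [-1.99, 2.15], [-1.42, 1.44], [-3.14, 3.14]. Speed limits (rad/s): [2.79, 2.79, 3.14, 3.14, 3.14, 3.14].

### API

Orientations are given as a unit quaternion [x, y, z, w].
In Python, from workcell import bot, vision, workorder gives the robot as it stands.
- The arm moves only by the shell command python3 -m creep 'ROWS' [OPENING]. ROWS is JSON, a list of rows, each a list of 2 entries, a list of its own where there are three numbers: the shift along the tool's x, y, z in mm, then the turn, a rotation vector about the tool's x, y, z in rad. In form: [[[dx, dy, dz], [wx, wy, wz]], ...]. A call has 1 to 12 rows; each row shifts and turns the commanded pose from where the row before left it, along the tool's axes as they then stand; what a row does not reach is not made up. A row lasts 1/8 s, in which the tool goes at most 62.5 mm and 10.7 degrees, less where a joint would pass 70% of its speed; a pose out of reach is approached as far as the arm can. A call is refused whole if a number of a shift passes 62.5 or a number of a turn 0.188, either way. A call with a gripper value outside its range is refused whole. OPENING is the finger opening in mm, from 0 to 85.4, set as the call begins (- or left out, the last holds). The fingers move at their own pace and stop on an object; the grip force is fixed at half the most. Time passes only in rows, so rows that do not move let the fingers close. It gives the time, the measured TCP pose, the force, the opening and the grip force at its end, in the units of the state.
- bot.get_obs(): the state, without advancing time (a new reading comes with each control period).
- vision.camera(name): name is "side" or "top"; returns a dict with "image" (400x640x3 uint8, blue, green, red), "z_map" (400x640 float32, m along the optical axis (not along the pixel's ray), 0 where there is no reading), "K" (3x3 intrinsics, pixels), "rvec" (rotation vector, rad) and "tvec" (3), from world to camera coordinates, as OpenCV has them. Camera axes: x right, y down, z forward; pixel columns grow to the right and rows downward; lengths in m; the calibration is good to about 2 mm. A picture is of the moment at which its call begins.
- workorder.job_done(): hands the job in; it is judged then, once.
Trained networks look in a picture, given as the dict that the camera call returned (one of the last four; its "shot" number tells which), for a name from the list of things; names that differ only in an ending like _2 or _b are one class to them, and where a whole thing is asked for, a point or a joint stands for the part that bears it (a point fixed in the world has none). Each returns a list of dicts, best first, with "score" (0 to 1); they miss things now and then, are a little off and sometimes report something else, mostly with a low value. They report only what shows in the picture. A call takes as long as a camera call. They do not tell look-alikes from the thing itself.
- vision.spot_in(picture, query): "position" ([column, row] in pixels, amid what is visible of it).
- vision.place_of(picture, query): "position" ([column, row] in pixels: a listed point, or the origin of a listed thing).
The state is a dict: "clock": time; "joint_pos": joint angles; "joint_vel": joint speeds; "tau": joint torques, N m; "eef_pos": TCP position; "tool_rot": TCP orientation; "ft_force": force on the tool from outside, world axes, zero at the start; "ft_torque": the same for the moment, N m; "grip_width": finger opening in m; "grasp_force": force on a finger pad.
Only numpy, scipy, OpenCV 4.12 (cv2) and the standard library are available. Lean on these libraries where they do the work, as an engineer would, in place of code of your own. Each camera call takes 0.05 s, during which the arm holds its last target. There are 200 camera calls.

## Working session

There is one attempt and no reset: what is moved stays moved. The work goes in short steps, Python scripts to look and compute and a shell command to move; the robot and the scene stay as the last step left them, time stands still between calls to the robot, and variables do not carry over. Pictures are saved under pics/ and viewed, at most 10 in all, crops included, and the job is handed in when it is done.

```bash
mkdir -p pics; ls
cat > h.py <<'E'
import numpy as np, cv2
from workcell import bot, vision, workorder
def Rt(c): return cv2.Rodrigues(np.array(c["rvec"],float))[0], np.array(c["tvec"],float).ravel()
def world(c,u,v,z=None):
    R,t=Rt(c); d=np.linalg.inv(c["K"])@[u,v,1.]
    if z is None:
        return R.T@(d*c["z_map"][int(round(v)),int(round(u))]-t)
    o=-R.T@t; w=R.T@d
    return o+w*(z-o[2])/w[2]
def tri(obs):
    A=[];b=[]
    for c,u,v in obs:
        R,t=Rt(c); o=-R.T@t; w=R.T@(np.linalg.inv(c["K"])@[u,v,1.]); w/=np.linalg.norm(w)
        P=np.eye(3)-np.outer(w,w); A.append(P); b.append(P@o)
    return np.linalg.lstsq(np.vstack(A),np.hstack(b),rcond=None)[0]
def proj(c,p): return cv2.projectPoints(np.array([p],float),np.array(c["rvec"],float),np.array(c["tvec"],float),np.array(c["K"],float),None)[0].ravel()
E
python3 - <<'E'
from h import *
np.set_printoptions(precision=4,suppress=True)
print(bot.get_obs())
for n in ("top","side"):
    c=vision.camera(n); cv2.imwrite(f"pics/{n}0.png",c["image"])
    R,t=Rt(c); print(n,"cam at",-R.T@t, c["K"][0,0])
    for q in ["gauge","pointer_top","heatsink","stand","green_top","red_top","foot","probe_tip","pump","phone","platter"]:
        for r in vision.place_of(c,q)[:4]:
            u,v=r["position"]; 
            try: w=world(c,u,v)
            except Exception: w=None
            print(q,np.round(r["position"],1),round(r["score"],2),w)
E
```

```text
pics
{'clock': 0.0, 'joint_pos': array([-1.264 ,  0.2414,  0.0037,  1.3352,  0.    ,  1.5708]), 'joint_vel': array([-0.0002,  0.0007,  0.0002,  0.    ,  0.0003,  0.0004]), 'tau': array([ -0.0009, -37.2315,  25.2409,   0.0171,  -0.0002,   0.    ]), 'eef_pos': array([ 0.1508, -0.476 ,  0.2304]), 'tool_rot': array([ 0.9883,  0.1528, -0.0001, -0.001 ]), 'ft_force': array([ 0.8373, -0.1813,  0.5331]), 'ft_torque': array([ 0.0096, -0.0218, -0.0316]), 'grasp_force': 0.0, 'grip_width': 0.08581504206226315}
top cam at [ 0.4044 -0.0138  0.9234] 386.4547985683207
gauge [210.5 287.5] 0.58 [0.3853 0.2681 0.0465]
gauge [216.  248.4] 0.5 [0.4707 0.2525 0.0719]
pointer_top [204.1 242.6] 0.5 [0.4812 0.271  0.0983]
pointer_top [302.3 145.3] 0.2 [0.7306 0.0686 0.011 ]
heatsink [320.1 234.1] 0.75 [0.506  0.0227 0.0367]
stand [219.9 244. ] 0.69 [0.4825 0.2513 0.0486]
green_top [438.3 250.9] 0.45 [ 0.4685 -0.2487  0.02  ]
red_top [480.9 187.3] 0.73 [ 0.6176 -0.356   0.0219]
red_top [439.5 197. ] 0.68 [ 0.5945 -0.2578  0.0231]
foot [176.3 261.5] 0.63 [0.4437 0.3573 0.03  ]
foot [207.4 289.5] 0.57 [0.3813 0
[... 664 characters left out ...]
ointer_top [301.1 270.4] 0.46 [0.4806 0.265  0.0982]
heatsink [342.5 234.1] 0.63 [0.493  0.0573 0.0281]
stand [305.1 304.8] 0.86 [0.4618 0.2851 0.0323]
green_top [392.3 177.4] 0.42 [ 0.4826 -0.2501  0.0184]
green_top [308.5 303.8] 0.34 [0.457  0.2803 0.0329]
red_top [358.8 167.3] 0.63 [ 0.59   -0.2528  0.0202]
red_top [360.3 151.9] 0.48 [ 0.6231 -0.3377  0.0228]
foot [300.1 291.9] 0.72 [0.4761 0.2787 0.0547]
foot [344.2 327.6] 0.66 [0.3762 0.2883 0.0206]
foot [292.2 343.8] 0.64 [0.4384 0.3701 0.031 ]
pump [170.2 283.3] 0.57 [0.7437 0.3604 0.0178]
pump [342.9 233.7] 0.53 [0.492  0.0572 0.0297]
phone [258.6 214.6] 0.87 [0.7255 0.0724 0.0107]
platter [295.6 189.7] 0.59 [ 0.706  -0.0781  0.0052]
```

Run:
```python
import cv2
a=cv2.imread("pics/top0.png"); b=cv2.imread("pics/side0.png")
l=cv2.resize(a[215:315,140:360],None,fx=3.6,fy=3.6,interpolation=cv2.INTER_CUBIC)
cv2.imwrite("pics/topc.png",l)
cv2.imwrite("pics/sidec.png",cv2.resize(b[130:370,230:430],None,fx=2.5,fy=2.5,interpolation=cv2.INTER_CUBIC))
```

```text
(no output)
```

View pics/top0.png

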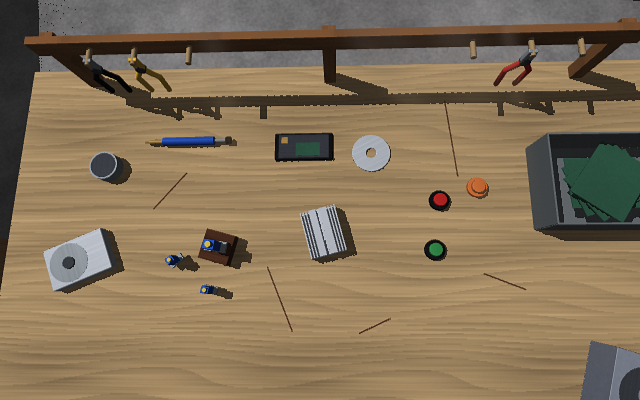

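View pics/topc.png

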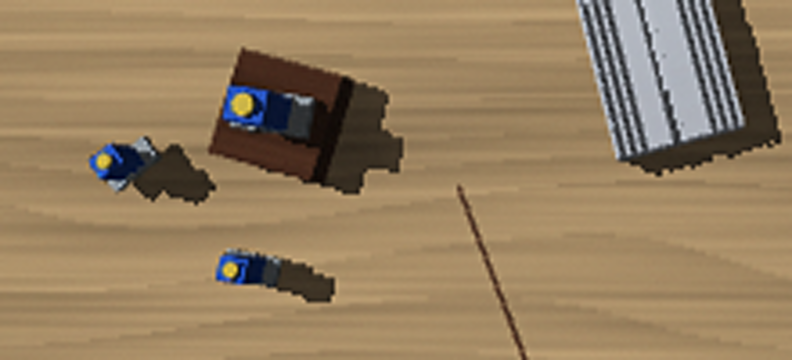

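View pics/sidec.png

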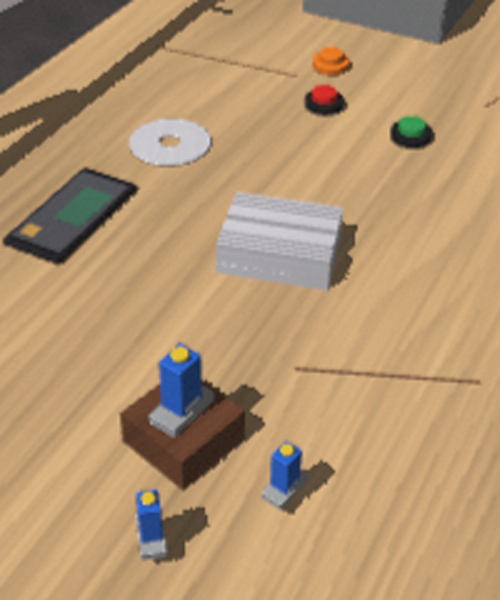

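The top view shows the full-size gauge in the stand at (215,246) and two smaller gauges beside it. The heat sink is at (327,233), the green button at (435,250) and red at (440,200), with the orange decoy at (478,187). Next I'll fit poses from depth.

```bash
cat >> h.py <<'E'
def cloud(c):
    R,t=Rt(c); z=c["z_map"]; v,u=np.mgrid[:400,:640]; m=z>0
    P=(np.linalg.inv(c["K"])@np.stack([u[m],v[m],np.ones(m.sum())])*z[m]).T
    return (P-t)@R, c["image"][m].astype(int)
E
python3 - <<'E'
from h import *
np.set_printoptions(precision=4,suppress=True)
cs={n:vision.camera(n) for n in("top","side")}
def rect(P):
    (cx,cy),(w,h),a=cv2.minAreaRect((P[:,:2]*1000).astype(np.float32)); return np.round([cx,cy,w,h,a],1)
for n,c in cs.items():
    P,C=cloud(c); b,g,r=C.T; x,y,z=P.T
    near=lambda X,Y,d:(abs(x-X)<d)&(abs(y-Y)<d)
    print(n,"table z",np.median(z[near(.45,.1,.04)&(z<.01)]))
    hs=near(.50,.01,.09)
    m=hs&(z>.02); print(" hs top z pct",np.percentile(z[m],[5,25,50,75,95]),rect(P[m&(z>np.percentile(z[m],50)-.004)]),m.sum())
    st=near(.475,.26,.06)
    m=st&(abs(z-.034)<.006)&(r>b); print(" stand",rect(P[m]),np.median(z[m]),m.sum())
    m=st&(abs(z-.044)<.008)&(abs(r-b)<25)&(r>60); print(" foot",rect(P[m]),m.sum())
    bl=st&(b>r+50)
    m=bl&(z>.085); print(" griptop",rect(P[m|(st&(z>.088))]),np.median(z[m]),m.sum(),P[m].mean(0))
    m=st&(r>b+80)&(g>b+60); print(" cap",P[m].mean(0),m.sum())
    m=near(.475,-.25,.04)&(g>r+60)&(g>b+40); print(" green",P[m].mean(0),rect(P[m]))
    m=near(.59,-.26,.04)&(r>g+90); print(" red",P[m].mean(0),rect(P[m]))
c1,c2=cs["top"],cs["side"]
def cen(c,f,box):
    C=c["image"].astype(int); m=np.zeros((400,640),bool); m[box[1]:box[3],box[0]:box[2]]=1
    m&=f(*np.moveaxis(C,2,0)); v,u=np.nonzero(m); return c,u.mean(),v.mean()
fy=lambda b,g,r:(r>b+80)&(g>b+60)
fg=lambda b,g,r:(g>r+60)&(g>b+40)
fr=lambda b,g,r:(r>g+90)&(r>b+90)
print("cap",tri([cen(c1,fy,(198,235,222,255)),cen(c2,fy,(290,262,312,280))]))
print("green",tri([cen(c1,fg,(415,235,455,265)),cen(c2,fg,(375,165,410,195))]))
print("red",tri([cen(c1,fr,(420,185,458,215)),cen(c2,fr,(345,158,372,180))]))
E
```

```text
top table z -0.000728585266065283
 hs top z pct [0.0285 0.0347 0.0363 0.0376 0.0392] [514.1  17.3 109.5  83.9  14.8] 1303
 stand [479.  264.6  71.1  69.8  74.9] 0.033341280213301946 634
 foot [479.7 264.2  11.   53.1  24.3] 22
 griptop [479.4 264.4  25.5  22.   82.1] 0.09286281233434741 71 [0.4793 0.2643 0.093 ]
 cap [0.4794 0.2645 0.0986] 25
 green [ 0.4732 -0.2422  0.0211] [ 473.4 -242.3   28.    28.2   25.3]
 red [ 0.5908 -0.2589  0.0217] [ 591.2 -258.5   30.2   26.9   86.1]
side table z -0.0010356098698519004
 hs top z pct [0.0236 0.0334 0.0354 0.0366 0.0378] [513.8  20.2 110.8  88.5  14.1] 1222
 stand [479.  265.7  72.3  73.1  75.1] 0.032853957642523995 643
 foot [479.1 266.   52.8  27.   81.7] 173
 griptop [479.7 266.7  27.4  23.2  78.5] 0.09212168050858091 107 [0.4763 0.2718 0.0912]
 cap [0.479  0.2662 0.0977] 28
 green [ 0.4728 -0.2369  0.0199] [ 471.8 -238.7   27.4   28.8   42.5]
 red [ 0.5903 -0.2551  0.0194] [ 596.1 -271.7   27.2   65.4   23.7]
cap [0.4796 0.2652 0.0966]
green [ 0.4742 -0.2435  0.0156]
red [ 0.5917 -0.2595  0.0187]
```

```bash
cat >> h.py <<'E'
from scipy.spatial.transform import Rotation as Ro
def plan(xyz,yyaw):
    "print shift in tool axes (mm) to xyz and turns; yyaw = world angle (rad) wanted for tool y, tool pointing down"
    o=bot.get_obs(); R=Ro.from_quat(o["tool_rot"]); x=np.array([-np.sin(yyaw),np.cos(yyaw),0]); y=np.array([np.cos(yyaw),np.sin(yyaw),0])
    W=np.column_stack([x,y,[0,0,-1]]); 
    d=np.array(xyz)-o["eef_pos"]
    print("shift mm now-axes",np.round(R.inv().apply(d)*1000,1),"after-turn axes",np.round(W.T@d*1000,1),"turn",np.round((R.inv()*Ro.from_matrix(W)).as_rotvec(),4),"q",np.round(o["joint_pos"],2),"t",o["clock"])
E
python3 -m creep '[[[0,0,0],[0,0,-0.16]],[[0,0,0],[0,0,-0.16]],[[0,0,0],[0,0,-0.16]],[[0,0,0],[0,0,-0.16]],[[0,0,0],[0,0,-0.16]],[[0,0,0],[0,0,-0.16]],[[0,0,0],[0,0,-0.16]],[[0,0,0],[0,0,0]]]' 60
python3 -c "
from h import *
plan([.4795,.265,.20],-.143)"
```

```text
clock: 2.3
eef_pos: [0.151, -0.4766, 0.2313]
tool_rot: [0.757, 0.654, -0.0, -0.0]
ft_force: [0.1, 0.5, 0.0]
grip_width: 0.0603
grasp_force: 0.0
shift mm now-axes [781.5 217.2  31.3] after-turn axes [780.9 219.5  31.3] turn [-0.0001 -0.     -0.0029] q [-1.26  0.24  0.01  1.34 -0.    0.45] t 2.3
```

```bash
python3 -m creep '[[[39,22,2],[0,0,0]],[[39,22,2],[0,0,0]],[[39,22,2],[0,0,0]],[[39,22,2],[0,0,0]],[[39,22,2],[0,0,0]],[[39,22,2],[0,0,0]],[[39,22,2],[0,0,0]],[[39,22,2],[0,0,0]],[[39,22,2],[0,0,0]],[[39,22,2],[0,0,0]],[[0,0,0],[0,0,0]]]'
python3 -m creep '[[[39,0,1],[0,0,0]],[[39,0,1],[0,0,0]],[[39,0,1],[0,0,0]],[[39,0,1],[0,0,0]],[[39,0,1],[0,0,0]],[[39,0,1],[0,0,0]],[[39,0,1],[0,0,0]],[[39,0,1],[0,0,0]],[[39,0,1],[0,0,0]],[[39,0,1],[0,0,0]],[[0,0,0],[0,0,0]]]'
python3 -c "
from h import *
plan([.4795,.265,.15],-.143)"
```

```text
clock: 3.68
eef_pos: [0.4261, -0.1202, 0.2111]
tool_rot: [0.755, 0.655, 0.0, -0.0]
ft_force: [0.8, 0.6, 0.1]
grip_width: 0.0601
grasp_force: 0.0
clock: 5.05
eef_pos: [0.481, 0.2649, 0.2008]
tool_rot: [0.756, 0.655, -0.0, 0.0]
ft_force: [-0.0, 0.2, 0.5]
grip_width: 0.06
grasp_force: 0.0
shift mm now-axes [-0.1 -1.4 50.8] after-turn axes [-0.1 -1.5 50.8] turn [-0.0001  0.0002 -0.0006] q [ 0.5   0.35  0.08  1.3  -0.    2.22] t 5.05
```

```bash
python3 -m creep '[[[0,-1.5,25],[0,0,0]],[[0,0,25],[0,0,0]],[[0,0,20],[0,0,0]],[[0,0,20],[0,0,0]],[[0,0,20],[0,0,0]],[[0,0,15],[0,0,0]],[[0,0,10],[0,0,0]],[[0,0,8],[0,0,0]],[[0,0,4],[0,0,0]],[[0,0,0],[0,0,0]],[[0,0,0],[0,0,0]]]'
python3 -m creep '[[[0,0,0],[0,0,0]],[[0,0,0],[0,0,0]],[[0,0,0],[0,0,0]],[[0,0,0],[0,0,0]],[[0,0,0],[0,0,0]],[[0,0,0],[0,0,0]],[[0,0,0],[0,0,0]],[[0,0,0],[0,0,0]]]' 10
python3 - <<'E'
from h import *
c=vision.camera("side"); cv2.imwrite("pics/g1.png",cv2.resize(c["image"][220:370,230:430],None,fx=4,fy=4))
E
```

```text
clock: 6.42
eef_pos: [0.4795, 0.2642, 0.0548]
tool_rot: [0.756, 0.654, 0.0, 0.0]
ft_force: [-1.2, -0.0, 0.2]
grip_width: 0.06
grasp_force: 0.0
clock: 7.42
eef_pos: [0.4793, 0.2641, 0.0546]
tool_rot: [0.756, 0.654, 0.0, -0.0]
ft_force: [-1.1, 0.7, 5.2]
grip_width: 0.0212
grasp_force: 59.4
```

View pics/g1.png

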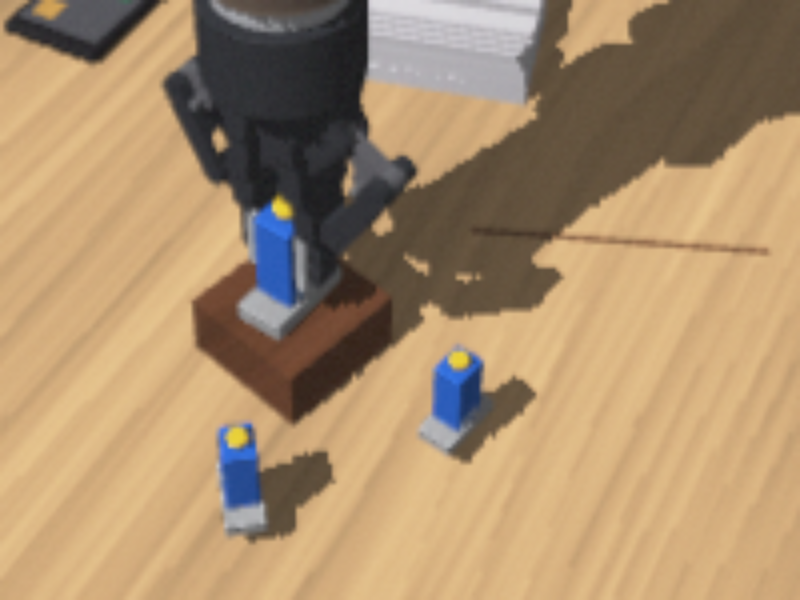

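Gripped properly: the foot is on the stand and the pads are on the blue grip (about (280,240) in the crop). Now I'll lift it and go above the heat sink.

```bash
python3 -m creep '[[[0,0,-5],[0,0,0]],[[0,0,-10],[0,0,0]],[[0,0,-15],[0,0,0]],[[0,0,-15],[0,0,0]],[[0,0,-15],[0,0,0]],[[0,0,-15],[0,0,0]],[[0,0,0],[0,0,-0.132]],[[0,0,0],[0,0,-0.132]],[[0,0,0],[0,0,-0.132]],[[0,0,0],[0,0,0]]]'
python3 - <<'E'
from h import *
plan([.514,.018,.13],.253)
# groove: bright land / dark groove in the top image, line fit in world at z=.037
c=vision.camera("top"); R,t=Rt(c)
g=cv2.cvtColor(c["image"],cv2.COLOR_BGR2GRAY).astype(float)
a=.253; o=np.array([.514,.018]); ex=np.array([np.cos(a),np.sin(a)]); ey=np.array([-ex[1],ex[0]])
s=np.arange(-50,51,.5)/1000
for xs in (-40,-20,0,20,40):
    pr=[]
    for yy in s:
        p=o+ex*xs/1000+ey*yy; u,v=proj(c,[p[0],p[1],.037]); pr.append(cv2.getRectSubPix(g.astype(np.float32),(1,1),(float(u),float(v)))[0,0])
    pr=np.array(pr); 
    print(xs," ".join(f"{int(q)}" for q in pr[60:141:2]))
E
```

```text
clock: 8.72
eef_pos: [0.4793, 0.264, 0.1299]
tool_rot: [0.613, 0.79, 0.0, 0.0]
ft_force: [0.3, -0.1, -2.6]
grip_width: 0.0214
grasp_force: 58.8
shift mm now-axes [-2.469e+02 -2.730e+01 -1.000e-01] after-turn axes [-2.468e+02 -2.800e+01 -1.000e-01] turn [ 0.0005 -0.0001 -0.0025] q [ 0.5   0.4  -0.05  1.13 -0.    1.82] t 8.725
-40 208 206 204 202 202 201 201 201 201 201 201 200 200 201 202 202 203 201 189 160 109 70 84 111 145 180 207 204 202 201 201 201 201 202 202 202 204 205 199 173 145
-20 201 204 204 203 202 202 202 201 201 201 201 201 201 201 201 203 205 207 209 212 211 186 129 89 135 185 206 205 204 203 202 202 202 202 202 202 203 205 199 187 161
0 188 204 206 204 203 203 203 204 204 204 204 204 204 204 192 179 181 197 211 213 216 174 109 77 140 201 208 208 206 205 204 204 204 204 204 205 206 207 210 213 181
20 185 212 209 207 206 205 205 205 205 206 205 206 206 206 207 207 208 210 212 216 219 153 87 86 129 169 190 208 209 207 206 205 205 206 206 207 207 208 211 214 177
40 192 213 209 207 206 206 206 206 206 206 206 205 205 205 206 208 209 210 213 215 197 132 67 89 119 150 183 212 210 208 207 206 206 206 207 207 207 208 210 210 173
```

```bash
python3 -m creep '[[[-20,-2,0],[0,0,0]],[[-35,-4,0],[0,0,0]],[[-40,-4,0],[0,0,0]],[[-40,-5,0],[0,0,0]],[[-40,-5,0],[0,0,0]],[[-40,-5,0],[0,0,0]],[[-32,-3,0],[0,0,0]],[[0,0,0],[0,0,0]],[[0,0,0],[0,0,0]]]'
python3 - <<'E'
from h import *
plan([.514,.0177,.105],.253)
c=vision.camera("side"); cv2.imwrite("pics/h1.png",cv2.resize(c["image"][170:290,270:430],None,fx=5,fy=5,interpolation=cv2.INTER_CUBIC))
P,C=cloud(c); b,g,r=C.T; x,y,z=P.T
m=(abs(x-.514)<.06)&(abs(y-.02)<.05)&(z>.085)&(z<.125)&(abs(r-b)<30)&(r>110); print(m.sum(),P[m].min(0),P[m].max(0),cv2.minAreaRect((P[m,:2]*1000).astype(np.float32)))
E
```

```text
clock: 9.9
eef_pos: [0.5133, 0.0173, 0.1293]
tool_rot: [0.613, 0.79, -0.0, -0.0]
ft_force: [0.6, -0.1, -2.7]
grip_width: 0.0215
grasp_force: 58.8
shift mm now-axes [ 0.3  0.8 24.3] after-turn axes [ 0.3  0.8 24.3] turn [-0.0003 -0.0003 -0.0026] q [ 0.03  0.34 -0.14  1.09  0.    1.35] t 9.9
72 [0.49561835 0.02512643 0.11012972] [0.52283837 0.04610315 0.11945859] ((508.8406982421875, 36.48086166381836), (25.33690071105957, 17.109088897705078), 16.119552612304688)
```

View pics/h1.png

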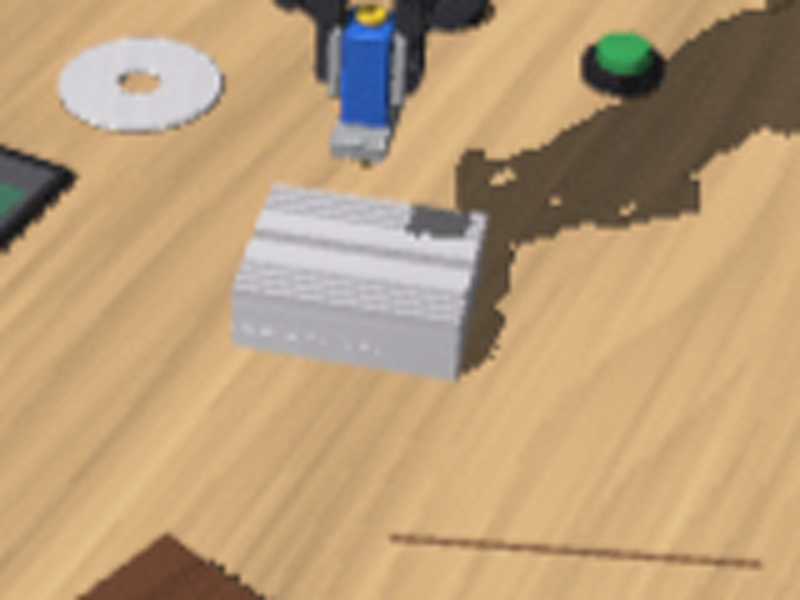

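The gauge hangs level above the heat sink, with its probe tip at about (343,202) in the full side image. I'll go down until the tip is just above the lands and compare it with the groove.

```bash
python3 -m creep '[[[0,0.8,10],[0,0,0]],[[0,0,12],[0,0,0]],[[0,0,10],[0,0,0]],[[0,0,7],[0,0,0]],[[0,0,5],[0,0,0]],[[0,0,0],[0,0,0]],[[0,0,0],[0,0,0]]]'
python3 - <<'E'
from h import *
plan([.514,.0177,.0646],.253)
c=vision.camera("side"); im=c["image"][195:245,300:380]; k=9
big=cv2.resize(im,None,fx=k,fy=k,interpolation=cv2.INTER_CUBIC)
o=np.array([.514,.0177]); a=.253; ex=np.array([np.cos(a),np.sin(a)]); ey=np.array([-ex[1],ex[0]])
for yy in(-21,-4.5,4.5,21):
    p=[]
    for xx in (-55,-50,-20,20,50,55):
        q=o+ex*xx/1000+ey*yy/1000; u,v=proj(c,[q[0],q[1],.0365]); p.append(((u-300+.5)*k,(v-195+.5)*k))
    for i in(0,4): cv2.line(big,*[tuple(int(t) for t in p[j]) for j in(i,i+1)],(0,0,255),1)
cv2.imwrite("pics/h2.png",big)
E
```

```text
clock: 10.82
eef_pos: [0.5147, 0.0179, 0.0856]
tool_rot: [0.613, 0.79, 0.0, 0.0]
ft_force: [0.2, -0.3, -3.2]
grip_width: 0.0213
grasp_force: 58.8
shift mm now-axes [-0.  -0.8 21. ] after-turn axes [-0.  -0.8 21. ] turn [ 0.0007  0.0001 -0.0011] q [ 0.03  0.38 -0.2   0.99  0.    1.35] t 10.825
```

View pics/h2.png

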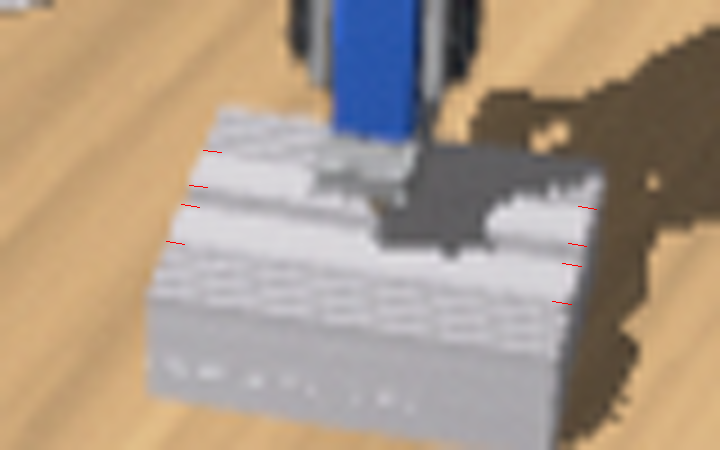

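```bash
python3 -m creep '[[[0,0,1],[0,0,0]],[[0,0,1],[0,0,0]],[[0,0,1],[0,0,0]],[[0,0,1],[0,0,0]],[[0,0,1],[0,0,0]],[[0,0,1],[0,0,0]],[[0,0,0.5],[0,0,0]],[[0,0,0],[0,0,0]]]'
python3 -m creep '[[[0,0,0.5],[0,0,0]],[[0,0,0.5],[0,0,0]],[[0,0,0],[0,0,0]]]'
python3 -m creep '[[[0,0,0.5],[0,0,0]],[[0,0,0.5],[0,0,0]],[[0,0,0],[0,0,0]]]'
```

```text
clock: 11.88
eef_pos: [0.5144, 0.0179, 0.0788]
tool_rot: [0.613, 0.79, -0.0, -0.0]
ft_force: [0.6, 0.8, -2.0]
grip_width: 0.0211
grasp_force: 58.8
clock: 12.25
eef_pos: [0.5144, 0.0179, 0.0777]
tool_rot: [0.613, 0.79, -0.0, -0.0]
ft_force: [-0.5, -0.2, -3.1]
grip_width: 0.0211
grasp_force: 58.8
clock: 12.62
eef_pos: [0.5144, 0.0179, 0.0767]
tool_rot: [0.613, 0.79, -0.0, -0.0]
ft_force: [0.9, -0.1, -3.1]
grip_width: 0.021
grasp_force: 58.8
```

```bash
python3 -m creep '[[[0,0,0.7],[0,0,0]],[[0,0,0.7],[0,0,0]],[[0,0,0.6],[0,0,0]],[[0,0,0],[0,0,0]]]'
python3 -m creep '[[[0,0,0.7],[0,0,0]],[[0,0,0.7],[0,0,0]],[[0,0,0.6],[0,0,0]],[[0,0,0],[0,0,0]]]'
python3 -m creep '[[[0,0,0.7],[0,0,0]],[[0,0,0.7],[0,0,0]],[[0,0,0.6],[0,0,0]],[[0,0,0],[0,0,0]]]'
```

```text
clock: 13.12
eef_pos: [0.5144, 0.0179, 0.0747]
tool_rot: [0.613, 0.79, -0.0, -0.0]
ft_force: [0.2, -0.6, -2.9]
grip_width: 0.0216
grasp_force: 58.8
clock: 13.62
eef_pos: [0.5145, 0.0179, 0.0731]
tool_rot: [0.613, 0.79, 0.0, 0.0]
ft_force: [-0.7, -0.4, -1.5]
grip_width: 0.0215
grasp_force: 59.1
clock: 14.12
eef_pos: [0.5145, 0.0179, 0.0709]
tool_rot: [0.613, 0.79, 0.0, 0.0]
ft_force: [-0.9, -0.6, 2.1]
grip_width: 0.0211
grasp_force: 59.2
```

Run:
```python
from h import *
c=vision.camera("side"); P,C=cloud(c); b,g,r=C.T; x,y,z=P.T
o=np.array([.514,.0177]); a=.253; lx=(x-o[0])*np.cos(a)+(y-o[1])*np.sin(a); ly=-(x-o[0])*np.sin(a)+(y-o[1])*np.cos(a)
m=(abs(lx)<9)&(abs(lx)<.010)&(ly>.013+.004)&(ly<.026)&(z>.045)&(z<.075)&(abs(r-b)<30)
print(m.sum(),np.percentile(z[m],[5,25,50,75,95]))
m=(abs(lx+.035)<.012)&(abs(ly-.013)<.005); print("land",np.median(z[m])); m=(abs(lx+.035)<.012)&(abs(ly+.012)<.005); print("land-",np.median(z[m]))
for yy in range(-10,11,1):
    m=(abs(lx+.035)<.012)&(abs(ly-yy/1000)<.0006); print(yy,m.sum(),np.round(np.median(z[m]),4) if m.any() else "")
cv2.imwrite("pics/h3.png",cv2.resize(c["image"][190:245,300:380],None,fx=9,fy=9,interpolation=cv2.INTER_CUBIC))
```

```text
33 [0.05070236 0.05677228 0.05900426 0.05988784 0.06068731]
land 0.2312106035445377
land- 0.368930500593213
-10 20 0.3709
-9 26 0.3818
-8 17 0.3541
-7 21 0.3524
-6 25 0.2897
-5 21 0.1245
-4 22 0.2637
-3 31 0.366
-2 21 0.3804
-1 18 0.2976
0 27 0.3669
1 22 0.3663
2 24 0.3248
3 28 0.3294
4 32 0.3096
5 36 0.2417
6 27 0.3146
7 39 0.2433
8 43 0.2452
9 46 0.2287
10 54 0.2353
```

View pics/h3.png

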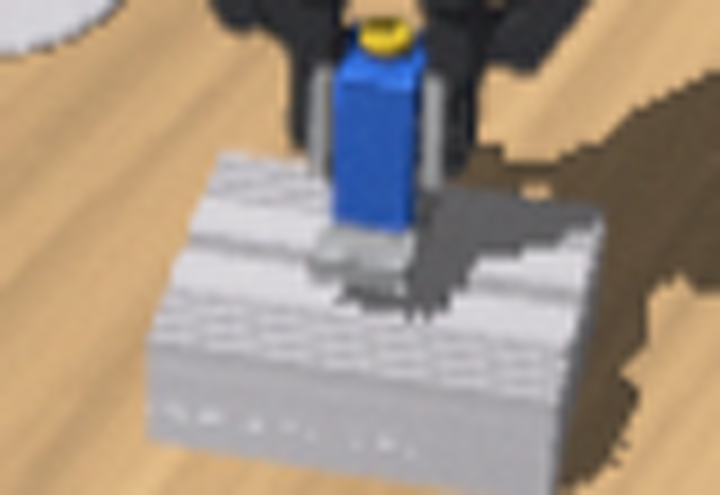

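The foot top is at about 0.060, so the underside is at 0.050. First contact was about 6 mm below the lands, so the probe is on the groove floor. I'll keep going slowly.

```bash
python3 -m creep '[[[0,0,1],[0,0,0]],[[0,0,1],[0,0,0]],[[0,0,1],[0,0,0]],[[0,0,1],[0,0,0]],[[0,0,0],[0,0,0]]]'
python3 -m creep '[[[0,0,1],[0,0,0]],[[0,0,1],[0,0,0]],[[0,0,1],[0,0,0]],[[0,0,1],[0,0,0]],[[0,0,0],[0,0,0]]]'
python3 -m creep '[[[0,0,0.7],[0,0,0]],[[0,0,0.7],[0,0,0]],[[0,0,0.6],[0,0,0]],[[0,0,0],[0,0,0]]]'
```

```text
clock: 14.8
eef_pos: [0.5145, 0.0179, 0.0667]
tool_rot: [0.613, 0.79, 0.0, 0.0]
ft_force: [0.2, -0.3, 1.3]
grip_width: 0.0215
grasp_force: 59.2
clock: 15.42
eef_pos: [0.5145, 0.0179, 0.0628]
tool_rot: [0.613, 0.79, 0.0, 0.0]
ft_force: [-1.0, 0.1, 1.8]
grip_width: 0.0214
grasp_force: 59.2
clock: 15.92
eef_pos: [0.5145, 0.0179, 0.0608]
tool_rot: [0.613, 0.79, 0.0, 0.0]
ft_force: [-0.3, -0.7, 0.7]
grip_width: 0.0213
grasp_force: 59.2
```

```bash
python3 -m creep '[[[0,0,0.5],[0,0,0]],[[0,0,0.5],[0,0,0]],[[0,0,0],[0,0,0]]]'
python3 -m creep '[[[0,0,0.5],[0,0,0]],[[0,0,0.3],[0,0,0]],[[0,0,0],[0,0,0]]]'
python3 -m creep '[[[0,0,0.3],[0,0,0]],[[0,0,0.3],[0,0,0]],[[0,0,0],[0,0,0]]]'
```

```text
clock: 16.3
eef_pos: [0.5145, 0.018, 0.0598]
tool_rot: [0.613, 0.79, 0.0, 0.0]
ft_force: [0.2, -0.3, 1.7]
grip_width: 0.0217
grasp_force: 59.2
clock: 16.68
eef_pos: [0.5144, 0.018, 0.059]
tool_rot: [0.613, 0.79, 0.0, 0.0]
ft_force: [-0.7, -0.1, 2.5]
grip_width: 0.0211
grasp_force: 59.2
clock: 17.05
eef_pos: [0.5144, 0.0179, 0.0584]
tool_rot: [0.613, 0.79, 0.0, 0.0]
ft_force: [-0.4, -0.5, 2.6]
grip_width: 0.0209
grasp_force: 59.2
```

```bash
python3 -m creep '[[[0,0,0.4],[0,0,0]],[[0,0,0],[0,0,0]]]'
python3 -m creep '[[[0,0,0.4],[0,0,0]],[[0,0,0],[0,0,0]]]'
python3 -m creep '[[[0,0,0.4],[0,0,0]],[[0,0,0],[0,0,0]]]'
```

```text
clock: 17.3
eef_pos: [0.5144, 0.018, 0.058]
tool_rot: [0.613, 0.79, 0.0, 0.0]
ft_force: [0.6, -0.2, 2.0]
grip_width: 0.0215
grasp_force: 59.7
clock: 17.55
eef_pos: [0.5145, 0.0179, 0.058]
tool_rot: [0.613, 0.79, 0.0, 0.0]
ft_force: [-1.6, -0.2, 5.7]
grip_width: 0.0209
grasp_force: 59.9
clock: 17.8
eef_pos: [0.5145, 0.0179, 0.058]
tool_rot: [0.613, 0.79, 0.0, 0.0]
ft_force: [-2.4, -0.9, 7.9]
grip_width: 0.021
grasp_force: 60.2
```

```bash
python3 -m creep '[[[0,0,0.4],[0,0,0]],[[0,0,0],[0,0,0]]]'
python3 -m creep '[[[0,0,0.4],[0,0,0]],[[0,0,0],[0,0,0]],[[0,0,0],[0,0,0]],[[0,0,0],[0,0,0]],[[0,0,0],[0,0,0]],[[0,0,0],[0,0,0]],[[0,0,0],[0,0,0]],[[0,0,0],[0,0,0]],[[0,0,0],[0,0,0]]]'
python3 - <<'E'
from h import *
c=vision.camera("side"); P,C=cloud(c); b,g,r=C.T; x,y,z=P.T
m=(abs(x-.514)<.03)&(abs(y-.018)<.03)&(r>b+80)&(g>b+60); print(m.sum(),P[m].mean(0),z[m].max())
print(bot.get_obs()["ft_torque"])
E
```

```text
clock: 18.05
eef_pos: [0.5144, 0.0179, 0.058]
tool_rot: [0.613, 0.79, 0.0, 0.0]
ft_force: [-3.9, -0.3, 11.0]
grip_width: 0.0211
grasp_force: 60.6
clock: 19.18
eef_pos: [0.5145, 0.0179, 0.058]
tool_rot: [0.613, 0.79, 0.0, 0.0]
ft_force: [-4.7, -0.1, 12.9]
grip_width: 0.0213
grasp_force: 60.9
13 [0.51264531 0.02210352 0.11563593] 0.11825506669291594
[-0.05306159  0.91855203  0.00776578]
```

```bash
python3 -m creep '[[[0,0,-1],[0,0,0]],[[0,0,-2],[0,0,0]],[[0,0,-5],[0,0,0]],[[0,0,-11],[0,0,0]],[[0,0,-15],[0,0,0]],[[0,0,-15],[0,0,0]],[[0,0,-15],[0,0,0]],[[0,0,-15],[0,0,0]],[[0,0,0],[0,0,0]],[[0,0,0],[0,0,0]]]'
python3 - <<'E'
from h import *
plan([.4793,.2641,.1346],.253)
plan([.4793,.2641,.1346],-.143)
c=vision.camera("side"); u,v=proj(c,[.514,.018,.15]); u=int(u);v=int(v)
cv2.imwrite("pics/r.png",cv2.resize(c["image"][v-40:v+40,u-50:u+50],None,fx=7,fy=7,interpolation=cv2.INTER_CUBIC))
E
```

```text
clock: 20.48
eef_pos: [0.5141, 0.0179, 0.1352]
tool_rot: [0.613, 0.79, -0.0, -0.0]
ft_force: [0.5, 0.9, -3.1]
grip_width: 0.0214
grasp_force: 58.9
shift mm now-axes [247.1  27.6   0.6] after-turn axes [247.1  27.9   0.6] turn [-0.0005 -0.0001 -0.001 ] q [ 0.03  0.33 -0.13  1.11  0.    1.35] t 20.475
shift mm now-axes [247.1  27.6   0.6] after-turn axes [238.7 -69.6   0.6] turn [-0.0005 -0.      0.395 ] q [ 0.03  0.33 -0.13  1.11  0.    1.35] t 20.475
```

View pics/r.png

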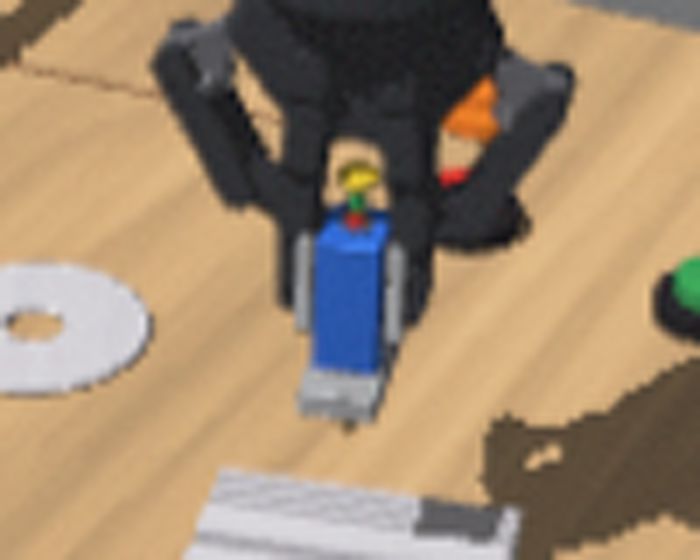

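The rod shows green and then red at (355,220), so the groove is shallower than 13 mm and the red button is the one to press. Returning the gauge to the stand.

```bash
python3 -m creep '[[[20,2,0],[0,0,0]],[[35,4,0],[0,0,0]],[[40,5,0],[0,0,0]],[[40,5,0],[0,0,0]],[[40,5,0],[0,0,0]],[[40,4,0],[0,0,0]],[[32,3,0],[0,0,0]],[[0,0,0],[0,0,0.132]],[[0,0,0],[0,0,0.132]],[[0,0,0],[0,0,0.132]],[[0,0,0],[0,0,0]]]'
python3 - <<'E'
from h import *
plan([.4793,.2641,.0600],-.143)
E
```

```text
clock: 21.9
eef_pos: [0.4794, 0.2639, 0.1345]
tool_rot: [0.756, 0.655, -0.001, -0.0]
ft_force: [0.3, -0.2, -1.4]
grip_width: 0.0213
grasp_force: 58.9
shift mm now-axes [ 0.3 -0.  74.5] after-turn axes [ 0.2 -0.1 74.5] turn [-0.0015  0.0011  0.0007] q [ 0.5   0.39 -0.04  1.14  0.    2.22] t 21.9
```

```bash
python3 -m creep '[[[0,0,12],[0,0,0]],[[0,0,15],[0,0,0]],[[0,0,15],[0,0,0]],[[0,0,12],[0,0,0]],[[0,0,8],[0,0,0]],[[0,0,6],[0,0,0]],[[0,0,4],[0,0,0]],[[0,0,2],[0,0,0]],[[0,0,0],[0,0,0]]]'
python3 -m creep '[[[0,0,1],[0,0,0]],[[0,0,1],[0,0,0]],[[0,0,1],[0,0,0]],[[0,0,0.7],[0,0,0]],[[0,0,0],[0,0,0]]]'
python3 -m creep '[[[0,0,0.5],[0,0,0]],[[0,0,0.5],[0,0,0]],[[0,0,0],[0,0,0]]]'
```

```text
clock: 23.02
eef_pos: [0.48, 0.2642, 0.0616]
tool_rot: [0.756, 0.654, 0.0, 0.0]
ft_force: [0.6, 0.1, -1.7]
grip_width: 0.0212
grasp_force: 58.9
clock: 23.65
eef_pos: [0.4799, 0.2641, 0.0576]
tool_rot: [0.756, 0.654, -0.0, -0.0]
ft_force: [-0.9, -0.4, -1.7]
grip_width: 0.021
grasp_force: 58.9
clock: 24.02
eef_pos: [0.4799, 0.2641, 0.0567]
tool_rot: [0.756, 0.654, -0.0, -0.0]
ft_force: [0.4, 0.0, -3.1]
grip_width: 0.0215
grasp_force: 58.9
```

```bash
python3 -m creep '[[[0,0,0.6],[0,0,0]],[[0,0,0.6],[0,0,0]],[[0,0,0],[0,0,0]]]'
python3 -m creep '[[[0,0,0.5],[0,0,0]],[[0,0,0.5],[0,0,0]],[[0,0,0],[0,0,0]]]'
```

```text
clock: 24.4
eef_pos: [0.4799, 0.2641, 0.0554]
tool_rot: [0.756, 0.654, -0.0, -0.0]
ft_force: [-0.5, 0.2, -2.6]
grip_width: 0.0217
grasp_force: 58.9
clock: 24.78
eef_pos: [0.48, 0.2641, 0.0547]
tool_rot: [0.756, 0.654, 0.0, -0.0]
ft_force: [-0.6, -1.4, -1.8]
grip_width: 0.0211
grasp_force: 59.1
```

```bash
python3 -m creep '[[[0,0,0.5],[0,0,0]],[[0,0,0],[0,0,0]]]'
python3 -m creep '[[[0,0,0],[0,0,0]],[[0,0,0],[0,0,0]],[[0,0,0],[0,0,0]],[[0,0,0],[0,0,0]],[[0,0,0],[0,0,0]],[[0,0,0],[0,0,0]]]' 60
python3 -m creep '[[[0,0,-5],[0,0,0]],[[0,0,-10],[0,0,0]],[[0,0,-20],[0,0,0]],[[0,0,-30],[0,0,0]],[[0,0,-30],[0,0,0]],[[0,0,-30],[0,0,0]],[[0,0,-20],[0,0,0]],[[0,0,0],[0,0,0]],[[0,0,0],[0,0,0]]]'
python3 - <<'E'
from h import *
c=vision.camera("side"); P,C=cloud(c); b,g,r=C.T; x,y,z=P.T
st=(abs(x-.48)<.04)&(abs(y-.265)<.04)
m=st&(r>b+80)&(g>b+60); print("cap",m.sum(),P[m].mean(0))
m=st&(abs(z-.044)<.008)&(abs(r-b)<25)&(r>60); print("foot",cv2.minAreaRect((P[m,:2]*1000).astype(np.float32)),P[m].max(0))
plan([.5912,-.259,.175],-.143)
cv2.imwrite("pics/s2.png",cv2.resize(c["image"][230:350,250:390],None,fx=5,fy=5,interpolation=cv2.INTER_CUBIC))
E
```

```text
clock: 25.02
eef_pos: [0.48, 0.2641, 0.0546]
tool_rot: [0.756, 0.654, 0.0, 0.0]
ft_force: [-3.2, -1.0, 4.3]
grip_width: 0.0212
grasp_force: 59.7
clock: 25.78
eef_pos: [0.4799, 0.2641, 0.054]
tool_rot: [0.756, 0.654, -0.0, -0.0]
ft_force: [-0.6, 0.7, 0.2]
grip_width: 0.0598
grasp_force: 0.0
clock: 26.9
eef_pos: [0.4796, 0.2639, 0.1985]
tool_rot: [0.756, 0.654, -0.0, -0.0]
ft_force: [0.3, 0.1, -0.9]
grip_width: 0.0599
grasp_force: 0.0
cap 36 [0.4801411  0.26670192 0.11224252]
foot ((479.7829284667969, 266.63189697265625), (50.625694274902344, 25.743804931640625), 81.74701690673828) [0.4953291  0.29272356 0.05126173]
shift mm now-axes [-501.3  185.8   23.3] after-turn axes [-501.5  185.2   23. ] turn [-0.0015  0.0011 -0.001 ] q [0.5  0.35 0.07 1.29 0.   2.22] t 26.95
```

View pics/s2.png

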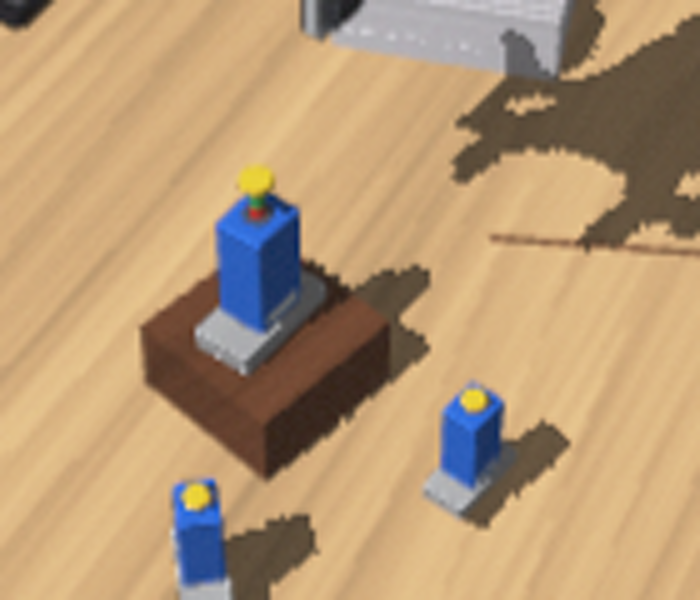

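The gauge stands flat in its stand with red still showing at (257,213). Next is the red button, with the fingers closed.

```bash
python3 -m creep '[[[-25,8,0],[0,0,0]],[[-44,16,2],[0,0,0]],[[-44,16,2],[0,0,0]],[[-44,16,2],[0,0,0]],[[-44,16,2],[0,0,0]],[[-44,16,2],[0,0,0]],[[-44,16,2],[0,0,0]],[[-44,16,2],[0,0,0]],[[-44,16,2],[0,0,0]],[[-44,16,2],[0,0,0]],[[-44,16,2],[0,0,0]],[[-36,17,2],[0,0,0]]]' 0
python3 -m creep '[[[0,0,0],[0,0,0]],[[0,0,0],[0,0,0]],[[0,0,0],[0,0,0]]]'
python3 - <<'E'
from h import *
plan([.5912,-.259,.030],-.143)
print(bot.get_obs()["ft_force"])
E
```

```text
clock: 28.45
eef_pos: [0.5904, -0.2598, 0.1753]
tool_rot: [0.756, 0.654, -0.001, -0.001]
ft_force: [0.8, -0.4, -0.4]
grip_width: -0.0002
grasp_force: 0.0
clock: 28.82
eef_pos: [0.5909, -0.2569, 0.1767]
tool_rot: [0.756, 0.655, -0.0, -0.001]
ft_force: [-0.1, 0.4, 0.6]
grip_width: -0.0
grasp_force: 0.0
shift mm now-axes [ -2.1   0.8 146.7] after-turn axes [ -2.    0.6 146.7] turn [-0.001  -0.0005  0.0004] q [-0.41  0.56  0.34  1.35  0.    1.3 ] t 28.825
[-0.13335418  0.39110482  0.63407898]
```

```bash
python3 -m creep '[[[-2,1,25],[0,0,0]],[[0,0,30],[0,0,0]],[[0,0,30],[0,0,0]],[[0,0,25],[0,0,0]],[[0,0,18],[0,0,0]],[[0,0,12],[0,0,0]],[[0,0,6],[0,0,0]],[[0,0,0],[0,0,0]],[[0,0,0],[0,0,0]]]'
python3 -m creep '[[[0,0,2],[0,0,0]],[[0,0,2],[0,0,0]],[[0,0,2],[0,0,0]],[[0,0,1],[0,0,0]],[[0,0,1],[0,0,0]],[[0,0,1],[0,0,0]],[[0,0,1],[0,0,0]],[[0,0,0],[0,0,0]]]'
python3 -m creep '[[[0,0,1],[0,0,0]],[[0,0,1],[0,0,0]],[[0,0,0],[0,0,0]]]'
```

```text
clock: 29.95
eef_pos: [0.5925, -0.2607, 0.0319]
tool_rot: [0.756, 0.654, 0.0, 0.001]
ft_force: [-1.0, 0.4, 0.4]
grip_width: -0.0
grasp_force: 0.0
clock: 30.95
eef_pos: [0.5919, -0.2604, 0.0212]
tool_rot: [0.756, 0.654, 0.0, 0.0]
ft_force: [-1.1, 0.3, 2.2]
grip_width: 0.0003
grasp_force: 0.9
clock: 31.32
eef_pos: [0.5919, -0.2604, 0.0191]
tool_rot: [0.756, 0.654, 0.0, 0.0]
ft_force: [-2.0, 0.2, 3.2]
grip_width: -0.0
grasp_force: 1.5
```

```bash
python3 -m creep '[[[0,0,1],[0,0,0]],[[0,0,1],[0,0,0]],[[0,0,1],[0,0,0]],[[0,0,0],[0,0,0]]]'
python3 -m creep '[[[0,0,0.7],[0,0,0]],[[0,0,0.7],[0,0,0]],[[0,0,0],[0,0,0]],[[0,0,0],[0,0,0]]]'
```

```text
clock: 31.82
eef_pos: [0.5919, -0.2604, 0.0162]
tool_rot: [0.756, 0.654, 0.0, 0.0]
ft_force: [-1.5, 0.9, 4.1]
grip_width: 0.0003
grasp_force: 2.4
clock: 32.33
eef_pos: [0.592, -0.2604, 0.016]
tool_rot: [0.756, 0.654, 0.0, 0.0]
ft_force: [-3.8, 1.6, 10.4]
grip_width: -0.0003
grasp_force: 5.3
```

Fully down at 0.016 with 10 N. Now I'll back off and check.

```bash
python3 -m creep '[[[0,0,-3],[0,0,0]],[[0,0,-8],[0,0,0]],[[0,0,-20],[0,0,0]],[[0,0,-30],[0,0,0]],[[0,0,-30],[0,0,0]],[[0,0,-20],[0,0,0]],[[0,0,0],[0,0,0]],[[0,0,0],[0,0,0]]]'
python3 - <<'E'
from h import *
c=vision.camera("side"); P,C=cloud(c); b,g,r=C.T; x,y,z=P.T
st=(abs(x-.48)<.04)&(abs(y-.265)<.04)
m=st&(r>b+80)&(g>b+60); print("cap",m.sum(),P[m].mean(0))
o=bot.get_obs(); print(o["eef_pos"],o["ft_force"],o["clock"])
print(workorder.job_done())
E
```

```text
clock: 33.33
eef_pos: [0.5912, -0.2601, 0.1242]
tool_rot: [0.756, 0.654, -0.0, -0.001]
ft_force: [0.2, -0.4, -0.6]
grip_width: -0.0001
grasp_force: 0.0
cap 35 [0.48032402 0.26673325 0.11227974]
[ 0.59095474 -0.25997947  0.12384091] [-0.6260618   0.23584355 -0.11870844] 33.375
the job is handed in; nothing more can be done
None
```

The groove measured shallower than 13 mm (about 7 mm, with red showing on the pointer rod), so I stood the gauge back in its stand, pressed the red button fully down, and handed in the job at 33 s.

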